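# Latch the model set and hold the stair over its mark

### The arm

A 7-joint arm with a two-finger parallel gripper is mounted at the origin on a cart in front of the work surface, level with it; the furniture and walls round the work are solid. World frame = base frame: x ahead of the robot, y to its left, z up, the work surface at z = 0. Lengths are in mm, angles in rad, forces in N, time in s.
With the tool pointing down it reaches from about 400 to 850 mm from the base axis. Payload 4.4 kg.
Tool frame: the origin (TCP) lies midway between the tips of the shut fingers; the grasp point (between the pads) lies 19 mm behind it; z points along the fingers, y is the line along which they close (so a half turn about z gives the same grasp; the last joint's range is limited). The gripper opens to 94 mm and grips with 3 to 60 N. Pads are 16 mm wide; open, the fingers measure 119 mm over their backs; the gripper's body (75 mm by 177 mm) begins 78 mm behind the grasp point.
Start: joints at [1.084, 0.628, 0.038, 1.517, -0.027, 0.996, -0.02], TCP at [265.548, -593.298, 205.478] pointing down, gripper open.
Joint ranges: [-3.06, 3.06], [-0.37, 2.12], [-1.25, 1.32], [0.18, 2.47], [-1.1, 4.24], [0.23, 1.98], [-2.94, 2.94]. Speed limits (rad/s): [2.57, 2.57, 3.14, 3.14, 3.14, 3.14, 3.14].

### API

Orientations are given as a unit quaternion [w, x, y, z].
In Python, from cell import * gives the robot as it stands. The module is installed in compiled form; this text tells all that it offers.
- The arm moves only by the tool carry_out, never from a script. Its argument "targets" is a list of rows, each a list of 3 entries, a list of its own where there are three numbers: the opening, from 0 (shut) to 1 (fully open), then the shift along the tool's x, y, z in m, then the turn about the tool's z in rad. In form: [[jaw, [tx, ty, tz], turn], ...]. A call has 1 to 5 rows; each row shifts and turns the commanded pose from where the row before left it, along the tool's axes as they then stand; what a row does not reach is not made up. A row lasts 1/12 s, in which the tool goes at most 41.7 mm and 7.16 degrees, less where a joint would pass 70% of its speed; a pose out of reach is approached as far as the arm can. A call with a gripper value outside its range is refused whole. The fingers move at their own pace and stop on an object; "newtons" is the grip in N (left out, the last holds). Time passes only in rows, so rows that do not move let the fingers close. It gives the time, the measured TCP pose, the force, the opening and the grip force at its end, in the units of the state.
- get_state(): the state, without advancing time (a new reading comes with each control period).
- read_camera(name): name is "scene" or "top" or "wrist"; returns the picture (400x640x3 uint8, red, green, blue); there is no depth.
- camera_info(name): a dict with "fx", "fy", "cx", "cy" (pixels), "k1" (the pictures are not rectified: a ray, as slopes to the right and down, at radius r is drawn at 1 + k1 r^2 times it, then the intrinsics apply), "eye" and "attitude" of the camera in the world; the wrist camera has in their place "tool_from_camera" (4x4, takes a point from camera to tool coordinates, whose origin is the TCP and whose axes are the flange's). Camera axes: x right, y down, z forward; pixel columns grow to the right and rows downward; lengths in mm; the calibration is good to about 2 mm. A picture is of the moment at which its call begins: read the wrist's pose just before it. camera_info takes no time and is no camera call.
- hand_in(): hands the job in; it is judged then, once.
The state is a dict: "t": time; "qpos": joint angles; "qd": joint speeds; "effort": joint torques, N m; "ee_pos": TCP position; "tcp_rot": TCP orientation; "ft_force": force on the tool from outside, world axes, zero at the start; "moment": the same for the moment, N m; "gripper_width": opening from 0.0 (shut) to 1.0 (fully open); "finger_force": force on a finger pad.
Only numpy, scipy, OpenCV 4.12 (cv2) and the standard library are available. Lean on these libraries where they do the work, as an engineer would, in place of code of your own. Each camera call takes 0.05 s, during which the arm holds its last target. There are 200 camera calls.

### The job

Turn the brass turnbutton on the near rail of the wooden jig fully across, so that its long wing points squarely over the floor of the model set. Then pick up the small wooden stair, carry it over the set's walls and hold it level about one centimetre above the rectangle marked on the set floor, lined up with it and with the high end over the yellow band; the glue is wet, so the stair must not touch the set or the jig. Finish while still holding it there, and leave the jars and the sanding block alone.

Things in the scene. Friction and masses are not known exactly. Their poses are not given: they have to be found in the camera images.
- turnbutton (a joint): Turnbutton hinge, vertical axis through turnbutton_pivot, rad. 0: long wing along the near rail (to the jig's -y); 1.57 (end stop): wing squarely over the set floor (jig's +x). Grows counter-clockwise seen from above, starts between 0 and 0.5, light friction (about 0.03 N m), stays where it is left.
- turnbutton_pivot (a point): On the turnbutton's axis, half-way up its brass bar. The bar is 10 mm wide, 16 mm tall (8 mm above and below this point; the rail's top is 10 mm below this point) and 56 mm long: wing 42 mm from the axis, tail 14 mm. Pinch it across its 10 mm width at the axis, from above. The point's -y axis points along the wing.
- turnbutton_tip (a point): Middle of the end face of the turnbutton's long wing, 42 mm from the axis, half-way up the bar.
- stair_center (a point): Centre of the loose pale wood model stair (about 30 g), 24 mm above its underside. 84 mm long (x), 64 mm wide (y); five steps rise from 10 mm at the -x end to 48 mm at the +x end (sides about 28 mm high in the middle). Axes: x towards the high end, y across, z up. Grasp it across its 64 mm width.
- stair_high_end (a point): Middle of the stair's high end face, 42 mm along +x from stair_center, same height.
- stair_mark (a point): Centre of the 84 x 64 mm outlined rectangle, on the top surface of the set's floor (16 mm above the bench). x: along the 84 mm side to the 12 mm yellow band, where the stair's high end belongs; z up. Inner faces of the set's walls (6 mm thick, tops 77 mm above the bench): back wall 72 mm from here in +x, left wall 105 mm in +y; no other walls.
- jig: Fixed wooden frame, 213 (x) x 243 (y) mm, that holds the set; rails 20 mm wide, tops 18 mm above the bench. Origin: centre of its underside, on the bench; x points to the back wall of the set, y to its left wall. The turnbutton sits on its near (-x) rail.
- model_set: Model set (0.5 kg): dark floor 170 (x) x 200 (y) x 8 mm with pale back and left walls, lying loose in the jig with 1.5 mm of play. Origin: centre of its floor's underside, 8 mm above the bench; axes as the jig's.
- bronze_jar: Bystander: bronze-brown paint jar, 48 mm wide, 66 mm high; origin at the centre of its underside.
- white_jar: Bystander: white-lidded paint jar, 49 mm wide, 52 mm high; origin at the centre of its underside.
- cork_block: Bystander: sanding block, 43 x 71 x 24 mm; origin at the centre of its underside.
- stair: The stair as a whole; origin at the centre of its underside, axes as stair_center.
Mind the look-alikes: they are no part of the job. There is more than one size of the stair; the job needs the largest.

How it is judged:
By the outcome, as a careful person would: the job done as asked, in the order asked, and still so for the second after the job is handed in, while the arm keeps its last pose, push and grip.
It also fails if it takes over 64 s, if anything falls off the work surface, if the arm or the gripper's body presses on something with over 40 N, if the wrist force passes 120 N, or if a joint passes its speed limit or range.

## Working session

There is one attempt and no reset: what is moved stays moved. The work goes in short steps, Python scripts to look and compute and a tool call to move; the robot and the scene stay as the last step left them, time stands still between calls to the robot, and variables do not carry over. Pictures are saved under pics/ and viewed, at most 10 in all, crops included, and the job is handed in when it is done.

Besides the shell and the picture viewer there is one more tool, called as name([rows], argument=value, ...), one row to a line, values as JSON. carry_out: Moves the arm, as the interface text tells. Its arguments: {"type":"object","properties":{"targets":{"type":"array","items":{"type":"array"}},"newtons":{"type":"number"}},"required":["targets"]}

```bash
mkdir -p pics
python3 - <<'E'
from cell import *
import cv2
for n in ("scene","top"):
    cv2.imwrite(f"pics/{n}0.png",read_camera(n)[:,:,::-1])
    print(n,camera_info(n))
print(camera_info("wrist")); print(get_state())
E
```

```text
scene {'fx': 516.6619672719453, 'fy': 516.6619672719453, 'cx': 322.9340163272446, 'cy': 203.78978311930553, 'k1': -0.07663848381795431, 'eye': array([-209.3064599 , -589.27854294, 1274.23791484]), 'attitude': array([-0.31542354,  0.87358859, -0.34604873,  0.13266968])}
top {'fx': 496.6617568298757, 'fy': 496.6617568298757, 'cx': 318.2506789580285, 'cy': 207.83097588547375, 'k1': 0.027550859982765335, 'eye': array([ 396.37490549,  164.99838446, 1564.21445919]), 'attitude': array([-0.02549742,  0.71063221, -0.70268692,  0.02414188])}
{'fx': 318.3387872302755, 'fy': 318.3387872302755, 'cx': 323.54360574391285, 'cy': 201.15196818560085, 'k1': 0.02107431428763784, 'tool_from_camera': array([[ 1.10242709e-03, -9.62597398e-01, -2.70933633e-01,
         7.85581986e+01],
       [ 9.99999368e-01,  1.00168794e-03,  5.10103468e-04,
         1.96218628e-01],
       [-2.19633318e-04, -2.70934024e-01,  9.62597895e-01,
        -1.78777950e+02],
       [ 0.00000000e+00,  0.00000000e+00,  0.00000000e+00,
         1.00000000e+00]])}
{'t': 0.1, 'qpos': array([ 1.08418676,  0.62925629,  0.03844155,  1.51820848, -0.02698818,
        0.9962988 , -0.01998601]), 'qd': array([-0.0019017 , -0.0021062 ,  0.00083076, -0.00209386, -0.00063755,
       -0.00096774,  0.00146986]), 'effort': array([ 1.18473476e-03, -5.50789869e+01,  1.14686720e+00, -1.87116963e+01,
       -5.21735020e-02,  1.92746316e-02,  6.37064682e-05]), 'ee_pos': array([ 265.31927581, -592.76075259,  204.66333377]), 'tcp_rot': array([-8.05782576e-04,  9.77943574e-01,  2.08867620e-01, -1.84042833e-04]), 'ft_force': array([ 0.2998426 , -0.5521029 , -0.50095679]), 'moment': array([ 0.01089537,  0.01361188, -0.06470456]), 'finger_force': 0.0, 'gripper_width': 0.9987236179406807}
```

View pics/top0.png

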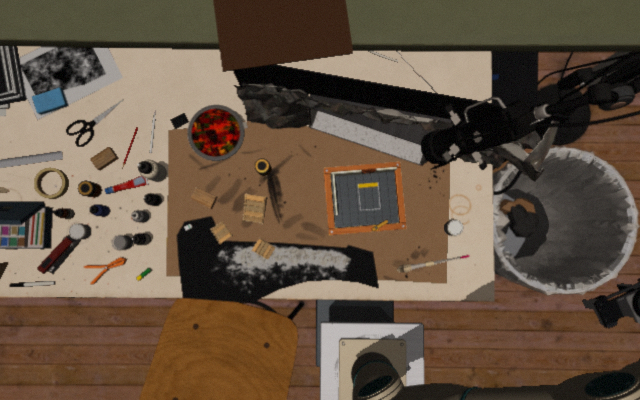

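View pics/scene0.png

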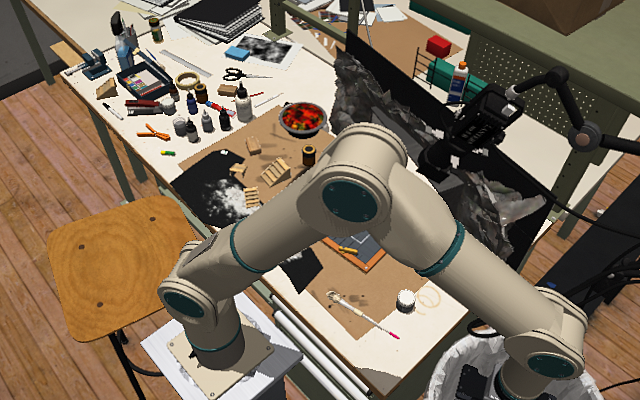

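Top view: the jig is at about (365,199) with the turnbutton near (381,226). The stair candidates are (254,207), (204,197), (221,233) and (263,248), and the one at (254,207) looks largest. I'll check that in a close crop.

```bash
cat > h.py <<'E'
from cell import *
import numpy as np, cv2
from scipy.spatial.transform import Rotation as R
def rot(q): return R.from_quat([q[1],q[2],q[3],q[0]]).as_matrix()
def cam(n,s=None):
    i=camera_info(n)
    if n!="wrist": return i,rot(i["attitude"]),np.array(i["eye"])
    s=s or get_state(); T=i["tool_from_camera"]; A=rot(s["tcp_rot"])
    return i,A@T[:3,:3],A@T[:3,3]+s["ee_pos"]
def px2w(n,uv,z,s=None):
    i,A,e=cam(n,s); x=(uv[0]-i["cx"])/i["fx"]; y=(uv[1]-i["cy"])/i["fy"]; r0=np.hypot(x,y); r=r0
    for _ in range(20): r=r0/(1+i["k1"]*r*r)
    k=r/r0 if r0 else 1
    d=A@np.array([x*k,y*k,1]); return e+d*(z-e[2])/d[2]
def w2px(n,P,s=None):
    i,A,e=cam(n,s); c=(np.atleast_2d(P)-e)@A; p=c[:,:2]/c[:,2:]
    p=p*(1+i["k1"]*(p**2).sum(1,keepdims=True)); return p*[i["fx"],i["fy"]]+[i["cx"],i["cy"]]
def shot(name,f):
    s=get_state(); im=read_camera(name)[:,:,::-1].copy(); cv2.imwrite(f,im)
    import pickle; pickle.dump(s,open(f+".pkl","wb")); return s,im
def st(f):
    import pickle; return pickle.load(open(f+".pkl","rb"))
E
python3 - <<'E'
from h import *
im=cv2.imread("pics/top0.png")[145:265,185:415]
cv2.imwrite("pics/c0.png",cv2.resize(im,None,fx=3.45,fy=3.45,interpolation=cv2.INTER_CUBIC))
for n,uv,z in [("stair",(254,207),24),("jig",(365,199),18),("tb",(381,226),28),("bronze",(263,167),66),("white",(454,228),52),("mark",(369,196),16)]: print(n,px2w("top",uv,z).round())
s=get_state(); print(rot(s["tcp_rot"]).round(2))
E
```

```text
stair [505. 368.  24.]
jig [534.  23.  18.]
tb [450. -26.  28.]
bronze [624. 338.  66.]
white [ 446. -244.   52.]
mark [544.  10.  16.]
[[ 0.91  0.41 -0.  ]
 [ 0.41 -0.91  0.  ]
 [-0.   -0.   -1.  ]]
```

View pics/c0.png

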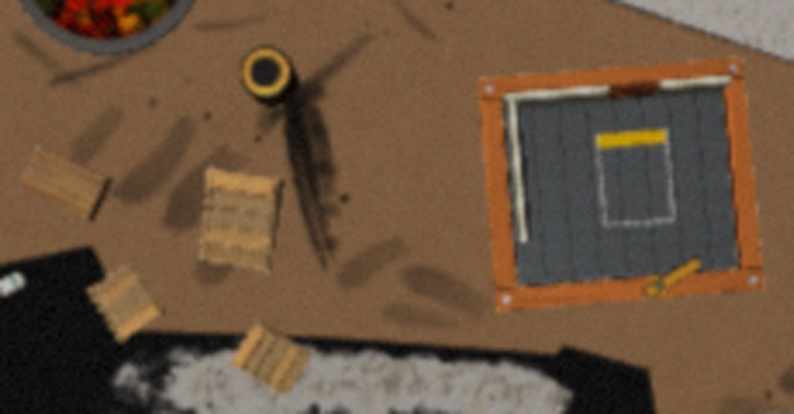

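Candidates in the crop: the two-bar stair at (240,218) is the largest and is the one I want. The smaller ones at (65,180), (125,303) and (272,357) are decoys. The turnbutton pivot is at about (655,288) with its wing to the upper right. The mark is at (636,178), with its yellow band toward the back wall. I'm moving to the turnbutton.

carry_out([
  [1,[0.025,-0.03,0],0],
  [1,[0.025,-0.03,0],0],
  [1,[0.025,-0.03,0],0],
  [1,[0.025,-0.03,0],0],
  [1,[0.025,-0.03,0],0],
])

```text
t: 0.52
ee_pos: [318.3, -403.3, 205.2]
tcp_rot: [-0.0, 0.978, 0.209, -0.0]
ft_force: [0.6, -0.8, 0.8]
gripper_width: 0.999
finger_force: 0.0
```

carry_out([
  [1,[0.025,-0.03,0],0],
  [1,[0.025,-0.03,0],0],
  [1,[0.025,-0.03,0],0],
  [1,[0.025,-0.03,0],0],
  [1,[0.025,-0.03,0],0],
])

```text
t: 0.93
ee_pos: [371.1, -215.5, 205.4]
tcp_rot: [-0.0, 0.978, 0.209, -0.0]
ft_force: [1.5, -1.0, 0.4]
gripper_width: 0.997
finger_force: 0.0
```

carry_out([
  [1,[0.025,-0.03,0],0],
  [1,[0.025,-0.03,0],0],
  [1,[0.025,-0.03,0],0],
  [1,[0.025,-0.03,0],0],
  [1,[0.025,-0.03,0],0],
])

```text
t: 1.35
ee_pos: [424.0, -27.5, 205.5]
tcp_rot: [0.0, 0.978, 0.209, -0.0]
ft_force: [0.3, -1.0, -0.1]
gripper_width: 1.001
finger_force: 0.0
```

carry_out([
  [1,[0,0,0],-0.12],
  [1,[0,0,0],-0.12],
  [1,[0,0,0],-0.12],
  [1,[0,0,0],-0.12],
  [1,[0,0,0],-0.12],
])

```text
t: 1.77
ee_pos: [423.8, -29.1, 205.3]
tcp_rot: [-0.0, 0.871, 0.491, -0.0]
ft_force: [1.1, 1.1, -0.2]
gripper_width: 0.999
finger_force: 0.0
```

carry_out([
  [1,[0,0,0],-0.12],
  [1,[0,0,0],-0.12],
  [1,[0,0,0],-0.12],
  [1,[0,0,0],-0.12],
  [1,[0,0,0],-0.12],
])

```text
t: 2.18
ee_pos: [423.7, -29.4, 205.3]
tcp_rot: [-0.0, 0.687, 0.727, -0.0]
ft_force: [-0.6, -0.7, -0.3]
gripper_width: 0.999
finger_force: 0.0
```

carry_out([
  [1,[0,0,0],-0.12],
  [1,[0,0,0],-0.12],
  [1,[0,0,0],-0.12],
  [1,[0,0,0],-0.08],
  [1,[0,0,0],0],
])

```text
t: 2.6
ee_pos: [423.7, -29.5, 205.3]
tcp_rot: [-0.0, 0.514, 0.858, -0.0]
ft_force: [-0.1, 0.3, -0.1]
gripper_width: 1.0
finger_force: 0.0
```

Run:
```python
from h import *
s,im=shot("wrist","pics/w1.png"); print(s["ee_pos"],s["tcp_rot"],s["qpos"].round(2),s["t"])
```

```text
[423.72490397 -29.46547254 205.26797178] [-3.44680438e-04  5.13725565e-01  8.57954500e-01 -3.58860583e-05] [ 0.37  0.34 -0.47  2.1   0.22  0.75  0.24] 2.6
```

View pics/w1.png

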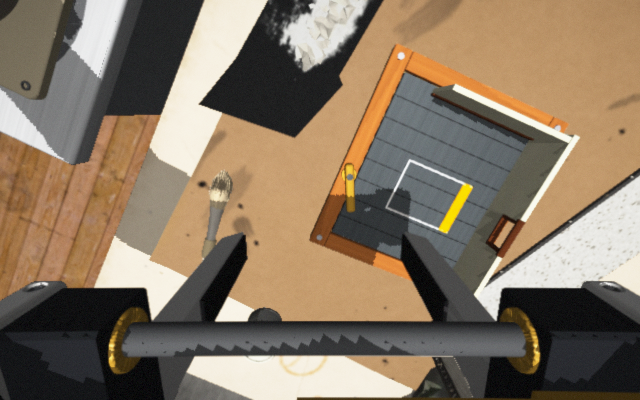

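The wrist view shows the turnbutton pivot at (349,172) with its wing tip at (351,210). The near rail's screws are at (401,56) and (319,238). The mark's corners are near (411,160), (473,186), (445,233) and (386,207).

Run:
```python
from h import *
f="pics/w1.png"; s=st(f); im=cv2.imread(f)
P=lambda uv,z:px2w("wrist",uv,z,s)
hsv=cv2.cvtColor(im,cv2.COLOR_BGR2HSV); 
m=cv2.inRange(hsv,(20,120,90),(32,255,255)); n,l,stt,c=cv2.connectedComponentsWithStats(m)
for i in range(1,n):
    if stt[i,4]>60: print(stt[i],c[i].round(1))
for nm,uv,z in [("piv",(349,172),36),("tip",(351,210),36),("s1",(401,56),18),("s2",(319,238),18)]: print(nm,P(uv,z).round(1))
a,b=P((401,56),18),P((319,238),18); d=a-b; print("jig yaw",np.degrees(np.arctan2(-d[0],d[1])),np.linalg.norm(d))
C=[P(u,16) for u in [(411,160),(473,186),(445,233),(386,207)]]
print("mark",np.mean(C,0).round(1)); e=C[1]+C[2]-C[0]-C[3]; print(np.degrees(np.arctan2(e[1],e[0])),np.linalg.norm(e)/2)
a,b=P((349,172),36),P((351,210),36); d=b-a; print("wing",np.degrees(np.arctan2(d[1],d[0])),np.linalg.norm(d))
A=rot(s["tcp_rot"]); print("phi",np.degrees(np.arctan2(A[1,0],A[0,0])), "to piv in tool",(A.T@(a-s["ee_pos"])).round(1))
```

```text
[342 164  15  48 345] [349.4 184.9]
[439 184  34  49 563] [455.  207.9]
[521 314  19  59 305] [533.1 344.8]
[108 327  12  46 226] [112.4 351.3]
piv [441.5  -3.7  36. ]
tip [465.2 -41.   36. ]
s1 [431.6 127.6  18. ]
s2 [452.3 -95.3  18. ]
jig yaw 5.305891078620846 223.83432072536462
mark [543.5  12.3  16. ]
4.952424924219468 81.35505324468733
wing -57.54430398123211 44.17285082877447
phi 118.17537336864758 to piv in tool [ 14.2  27.9 169.3]
```

carry_out([
  [0.5,[0.014,0.028,0.0],-0.075],
  [0.5,[0,0,0.04],0],
  [0.5,[0,0,0.04],0],
  [0.5,[0,0,0.03],0],
  [0.5,[0,0,0],0],
])

```text
t: 3.07
ee_pos: [438.3, -4.0, 91.3]
tcp_rot: [-0.004, 0.483, 0.876, -0.003]
ft_force: [-0.8, 0.3, 0.7]
gripper_width: 0.677
finger_force: 0.0
```

Run:
```python
from h import *
f="pics/w2.png"; s,im=shot("wrist",f); print(s["ee_pos"])
p=w2px("wrist",[[441.5,-3.7,36],[465.2,-41,36]],s); print(p)
```

```text
[438.28759618  -4.04063371  91.28119564]
[[328.32411296 219.23853936]
 [328.1887057  270.84018549]]
```

View pics/w2.png

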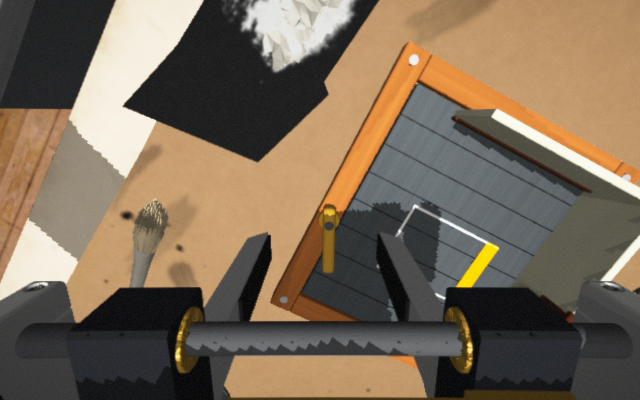

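The picture shows the pivot screw at about (329,224) and the tip at (328,272). The bar runs centrally between the fingers, and the pivot is about 3.5 mm nearer the wing than I assumed. I'll descend and pinch.

carry_out([
  [0.5,[-0.0035,0,0.03],0],
  [0.5,[0,0,0.025],0],
  [0.5,[0,0,0.018],0],
  [0.5,[0,0,0],0],
  [0.5,[0,0,0],0],
])

```text
t: 3.53
ee_pos: [444.9, -6.7, 23.6]
tcp_rot: [0.001, 0.482, 0.876, 0.0]
ft_force: [-0.6, -0.1, 1.2]
gripper_width: 0.505
finger_force: 0.0
```

carry_out([
  [0,[0,0,0],0],
  [0,[0,0,0],0],
  [0,[0,0,0],0],
  [0,[0,0,0],0],
  [0,[0,0,0],0],
], newtons=15)

```text
t: 3.95
ee_pos: [444.5, -6.9, 23.1]
tcp_rot: [0.001, 0.482, 0.876, 0.0]
ft_force: [0.5, 0.2, 0.2]
gripper_width: 0.182
finger_force: 0.3
```

carry_out([
  [0,[0,0,0],0],
  [0,[0,0,0],0],
  [0,[0,0,0],0],
  [0,[0,0,0],0],
])

```text
t: 4.28
ee_pos: [444.4, -6.9, 23.2]
tcp_rot: [0.001, 0.482, 0.876, 0.0]
ft_force: [-0.2, -1.2, 8.8]
gripper_width: 0.106
finger_force: 22.9
```

carry_out([
  [0,[0,0,0],-0.08],
  [0,[0,0,0],-0.1],
  [0,[0,0,0],-0.1],
  [0,[0,0,0],-0.1],
  [0,[0,0,0],-0.1],
])

```text
t: 4.7
ee_pos: [444.1, -7.3, 23.1]
tcp_rot: [0.0, 0.258, 0.966, -0.0]
ft_force: [-1.4, -0.5, 9.1]
gripper_width: 0.107
finger_force: 23.0
```

carry_out([
  [0,[0,0,0],-0.1],
  [0,[0,0,0],-0.1],
  [0,[0,0,0],-0.1],
  [0,[0,0,0],-0.1],
  [0,[0,0,0],-0.1],
])

```text
t: 5.12
ee_pos: [444.0, -7.7, 23.2]
tcp_rot: [0.0, 0.011, 1.0, -0.001]
ft_force: [-1.2, -1.2, 8.9]
gripper_width: 0.104
finger_force: 23.0
```

carry_out([
  [0,[0,0,0],-0.09],
  [0,[0,0,0],-0.03],
  [0,[0,0,0],0],
  [0,[0,0,0],0],
])

```text
t: 5.45
ee_pos: [443.9, -7.7, 23.2]
tcp_rot: [0.0, -0.047, 0.999, -0.001]
ft_force: [-1.3, -2.1, 10.0]
gripper_width: 0.105
finger_force: 23.1
```

Run:
```python
from h import *
s,im=shot("wrist","pics/w3.png"); A=rot(s["tcp_rot"]); print(np.degrees(np.arctan2(A[1,0],A[0,0])),s["moment"],s["ft_force"],s["gripper_width"],s["ee_pos"],s["qpos"])
```

```text
-174.63725788803558 [-0.26190177  0.16864437  0.03048631] [-1.34024758 -2.10751346  9.99183525] 0.10462966923384473 [443.93654116  -7.74795517  23.15664969] [ 0.29168704  0.72819119 -0.49910295  2.2109976   0.9093572   0.417886
  0.7043743 ]
```

carry_out([
  [0,[0,0,0],-0.03],
  [0,[0,0,0],-0.03],
  [0,[0,0,0],0],
  [0,[0,0,0],0],
])

```text
t: 5.83
ee_pos: [444.0, -7.7, 23.1]
tcp_rot: [0.0, -0.076, 0.997, -0.001]
ft_force: [-1.8, -1.2, 9.6]
gripper_width: 0.114
finger_force: 20.9
```

Run:
```python
from h import *
s=get_state(); A=rot(s["tcp_rot"]); print(np.degrees(np.arctan2(A[1,0],A[0,0])),s["moment"],s["ft_force"])
```

```text
-171.27530342010053 [-0.24637657  0.26006234 -0.3027301 ] [-1.83768974 -1.16257826  9.57148654]
```

The moment jumped at the end stop, so the button is fully across. I'll release, lift and look.

carry_out([
  [0.6,[0,0,0],0],
  [0.6,[0,0,0],0],
  [0.6,[0,0,0],0],
  [0.6,[0,0,0],0],
  [0.6,[0,0,-0.005],0],
])

```text
t: 6.25
ee_pos: [443.4, -7.0, 27.1]
tcp_rot: [-0.001, -0.077, 0.997, -0.0]
ft_force: [-0.7, 0.1, 0.2]
gripper_width: 0.43
finger_force: 0.0
```

carry_out([
  [1,[0,0,-0.035],0],
  [1,[0,0,-0.04],0],
  [1,[0,0,-0.04],0],
  [1,[0,0,-0.04],0],
  [1,[0,0,0],0],
])

```text
t: 6.67
ee_pos: [447.8, -5.7, 188.5]
tcp_rot: [0.005, -0.077, 0.997, -0.0]
ft_force: [1.4, 0.1, -0.1]
gripper_width: 0.778
finger_force: 0.0
```

carry_out([
  [1,[0,0,0],0],
  [1,[0,0,0],0],
])

```text
t: 6.83
ee_pos: [443.4, -7.5, 182.2]
tcp_rot: [-0.0, -0.077, 0.997, -0.0]
ft_force: [-0.2, -0.1, 0.5]
gripper_width: 0.925
finger_force: 0.0
```

Run:
```python
from h import *
s,im=shot("wrist","pics/w4.png"); print(s["ee_pos"],s["tcp_rot"],s["t"])
```

```text
[443.3770216   -7.49944374 182.24478871] [-3.89769381e-04 -7.66608009e-02  9.97057085e-01 -3.72410766e-04] 6.8333
```

View pics/w4.png

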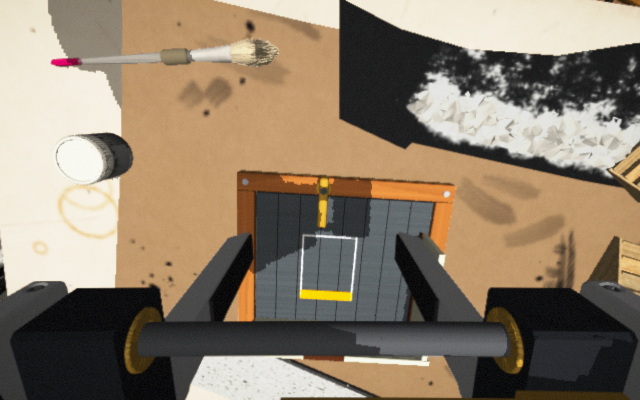

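The turnbutton wing now points squarely over the floor: pivot (323,184), tip (323,226), parallel to the floor planks. The mark's corners are about (303,235), (357,237), (352,300) and (300,298). Next I'll go over the stair.

carry_out([
  [1,[0,0,0],0.1],
  [1,[0,0,0],0.1],
  [1,[0,0,0],0.08],
  [1,[-0.001,0.038,0],0],
  [1,[-0.001,0.038,0],0],
])

```text
t: 7.3
ee_pos: [454.4, 66.7, 180.6]
tcp_rot: [-0.002, 0.066, 0.998, -0.001]
ft_force: [1.2, 0.9, 0.5]
gripper_width: 1.003
finger_force: 0.0
```

carry_out([
  [1,[-0.001,0.038,0],0],
  [1,[-0.002,0.038,0],0],
  [1,[-0.002,0.038,0],0],
  [1,[-0.002,0.038,0],0],
  [1,[-0.002,0.038,0],0],
])

```text
t: 7.72
ee_pos: [487.1, 256.9, 180.3]
tcp_rot: [-0.002, 0.062, 0.998, -0.001]
ft_force: [0.3, -1.0, 1.0]
gripper_width: 1.0
finger_force: 0.0
```

carry_out([
  [1,[-0.002,0.038,0],0],
  [1,[-0.002,0.038,0],0],
  [1,[0,0.038,0],0],
  [1,[0,0,0],0],
  [1,[0,0,0],0],
])

```text
t: 8.13
ee_pos: [504.2, 370.6, 180.0]
tcp_rot: [-0.002, 0.06, 0.998, -0.001]
ft_force: [0.6, -0.9, 0.1]
gripper_width: 1.0
finger_force: 0.0
```

Run:
```python
from h import *
s=st("pics/w4.png"); P=lambda uv,z:px2w("wrist",uv,z,s)
C=[P(u,16) for u in [(303,235),(357,237),(352,300),(300.5,298)]]
print("mark",np.mean(C,0).round(1)); e=C[2]+C[3]-C[0]-C[1]; print(np.degrees(np.arctan2(e[1],e[0])),np.linalg.norm(e)/2)
a,b=P((447,194),18),P((245,182),18); d=a-b; print("jig yaw",np.degrees(np.arctan2(-d[0],d[1])),np.linalg.norm(d))
a,b=P((323,184),36),P((323,227),36); d=b-a; print("wing",a,np.degrees(np.arctan2(d[1],d[0])),np.linalg.norm(d))
s,im=shot("wrist","pics/w5.png"); print(s["ee_pos"],s["tcp_rot"],s["t"])
```

```text
mark [542.9  13.1  16. ]
5.981531153197317 83.09815917910774
jig yaw 5.369945775567322 223.68859139036087
wing [437.27492481  -9.45676887  36.        ] 8.829940113072293 47.77422582753354
[504.23988579 370.58188156 180.00821393] [-1.83070113e-03  6.03698774e-02  9.98174162e-01 -6.84573693e-04] 8.1333
```

View pics/w5.png

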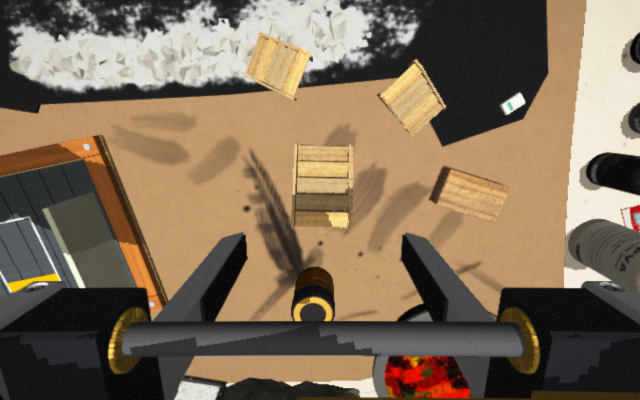

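Run:
```python
import cv2,numpy as np
a=cv2.imread("pics/w5.png")[130:242,275:370]; b=cv2.imread("pics/scene0.png")[145:215,225:325]
a=cv2.resize(a,(400,472),interpolation=cv2.INTER_CUBIC); b=cv2.resize(b,(390,273),interpolation=cv2.INTER_CUBIC)
c=np.zeros((480,795,3),np.uint8); c[:472,:400]=a; c[:273,402:792]=b; cv2.imwrite("pics/c2.png",c)
```

```text
(no output)
```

View pics/c2.png

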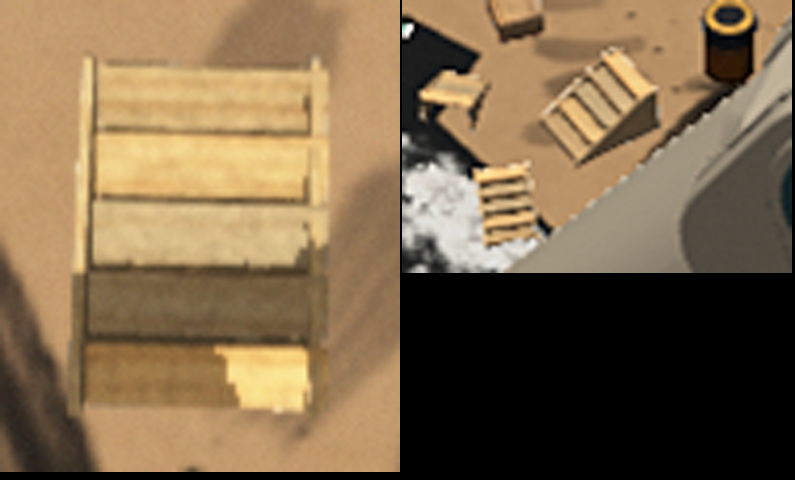

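The crop shows the high end at the bottom of the wrist image, i.e. toward the bronze jar (world +x), and the scene view agrees. The low-end corners are at (294.5,144.7) and (352.9,145.4), and the high-end corners at (291.6,227.9) and (352.7,227.4).

Run:
```python
from h import *
s=st("pics/w5.png"); P=lambda uv,z:px2w("wrist",uv,z,s)
l=[P((294.5,144.7),10),P((352.9,145.4),10)]; h=[P((291.6,227.9),48),P((352.7,227.4),48)]
for a in (l,h): print(np.mean(a,0).round(1),np.linalg.norm(a[0]-a[1]))
for a,b in ((l[0],h[0]),(l[1],h[1])): d=b-a; print(np.degrees(np.arctan2(d[1],d[0])),np.linalg.norm(d[:2]))
for a in (l,h): d=a[1]-a[0]; print(np.degrees(np.arctan2(-d[0],d[1])))
c=(np.mean(l,0)+np.mean(h,0))/2; A=rot(s["tcp_rot"]); print("c",c,"phi",np.degrees(np.arctan2(A[1,0],A[0,0])), A.T@(c-s["ee_pos"]))
```

```text
[459.9 375.5  10. ] 63.31972543738706
[540.2 364.2  48. ] 63.43405461860353
-8.00290734880376 81.78858986747332
-7.939218432512593 80.45957559333482
-7.5292709753663525
-6.329436629962607
c [500.04268431 369.87129359  29.        ] phi 173.07773694927798 [  3.54152773  -0.97148746 151.02356075]
```

carry_out([
  [1,[0.003,-0.001,0.03],0.012],
  [1,[0,0,0.035],0],
  [1,[0,0,0.035],0],
  [1,[0,0,0.03],0],
  [1,[0,0,0.01],0],
])

```text
t: 8.6
ee_pos: [501.4, 362.3, 37.3]
tcp_rot: [-0.003, 0.07, 0.998, -0.004]
ft_force: [0.0, -1.2, 0.5]
gripper_width: 0.999
finger_force: 0.0
```

carry_out([
  [1,[0,0,0.015],0],
  [1,[0,0,0.012],0],
  [1,[0,0,0.006],0],
  [1,[0,0,0],0],
  [1,[0,0,0],0],
])

```text
t: 9.02
ee_pos: [503.8, 367.6, 10.0]
tcp_rot: [0.0, 0.069, 0.998, 0.0]
ft_force: [-0.1, -0.8, 0.2]
gripper_width: 0.999
finger_force: 0.0
```

carry_out([
  [1,[0.003,0.002,0.003],0],
  [1,[0,0,0.0025],-0.004],
  [1,[0,0,0],0],
  [1,[0,0,0],0],
])

```text
t: 9.35
ee_pos: [500.8, 370.2, 4.3]
tcp_rot: [0.0, 0.067, 0.998, 0.0]
ft_force: [-0.4, 0.0, 0.4]
gripper_width: 1.001
finger_force: 0.0
```

carry_out([
  [0.5,[0,0,0],0],
  [0.5,[0,0,0],0],
  [0.5,[0,0,0],0],
  [0.5,[0,0,0],0],
  [0.5,[0,0,0],0],
], newtons=10)

```text
t: 9.77
ee_pos: [500.9, 370.1, 4.0]
tcp_rot: [0.0, 0.067, 0.998, 0.0]
ft_force: [0.9, -0.5, 0.1]
gripper_width: 0.682
finger_force: 0.1
```

carry_out([
  [0.4,[0,0,0],0],
  [0.4,[0,0,0],0],
  [0.4,[0,0,0],0],
  [0.4,[0,0,0],0],
  [0.4,[0,0,0],0],
], newtons=15)

```text
t: 10.18
ee_pos: [500.8, 370.0, 4.0]
tcp_rot: [0.0, 0.067, 0.998, -0.0]
ft_force: [0.4, 0.3, 0.3]
gripper_width: 0.673
finger_force: 15.0
```

Gripped: the opening is 63 mm and the grip 15 N. I'll lift, turn and carry.

carry_out([
  [0.4,[0,0,-0.015],0],
  [0.4,[0,0,-0.025],0],
  [0.4,[0,0,-0.035],0],
  [0.4,[0,0,-0.035],0],
  [0.4,[0,0,-0.03],0],
])

```text
t: 10.6
ee_pos: [500.7, 370.7, 147.2]
tcp_rot: [0.0, 0.067, 0.998, 0.001]
ft_force: [0.5, -0.2, 0.4]
gripper_width: 0.677
finger_force: 15.0
```

carry_out([
  [0.4,[0,0,-0.01],-0.05],
  [0.4,[0,0,0],-0.06],
  [0.4,[0,0,0],-0.06],
  [0.4,[0,0,0],-0.055],
  [0.4,[0,0,0],0],
])

```text
t: 11.02
ee_pos: [500.8, 370.1, 155.1]
tcp_rot: [0.0, -0.046, 0.999, 0.0]
ft_force: [0.2, -0.7, -1.1]
gripper_width: 0.678
finger_force: 15.0
```

carry_out([
  [0.4,[-0.001,-0.02,0],0],
  [0.4,[-0.001,-0.035,0],0],
  [0.4,[-0.001,-0.035,0],0],
  [0.4,[-0.001,-0.035,0],0],
  [0.4,[-0.001,-0.035,0],0],
])

```text
t: 11.43
ee_pos: [520.2, 209.9, 154.6]
tcp_rot: [0.0, -0.045, 0.999, -0.0]
ft_force: [0.5, -0.5, 0.3]
gripper_width: 0.673
finger_force: 15.0
```

carry_out([
  [0.4,[-0.001,-0.035,0],0],
  [0.4,[-0.001,-0.035,0],0],
  [0.4,[-0.001,-0.035,0],0],
  [0.4,[-0.001,-0.035,0],0],
  [0.4,[0,-0.03,0],0],
])

```text
t: 11.85
ee_pos: [540.0, 39.5, 154.6]
tcp_rot: [0.0, -0.044, 0.999, -0.0]
ft_force: [0.2, -0.3, 0.2]
gripper_width: 0.682
finger_force: 15.0
```

carry_out([
  [0.4,[0,-0.02,0],0],
  [0.4,[0,-0.01,0],0],
  [0.4,[0,0,0],0],
  [0.4,[0,0,0],0],
  [0.4,[0,0,0],0],
])

```text
t: 12.27
ee_pos: [542.5, 14.8, 154.5]
tcp_rot: [0.0, -0.047, 0.999, 0.001]
ft_force: [-0.1, -0.2, -1.0]
gripper_width: 0.68
finger_force: 15.0
```

Run:
```python
from h import *
s,im=shot("wrist","pics/w6.png"); A=rot(s["tcp_rot"]); print(s["ee_pos"],np.degrees(np.arctan2(A[1,0],A[0,0])),s["gripper_width"],s["t"])
```

```text
[542.51931905  14.77763193 154.47069072] -174.64774529798788 0.6798252080437333 12.2667
```

View pics/w6.png

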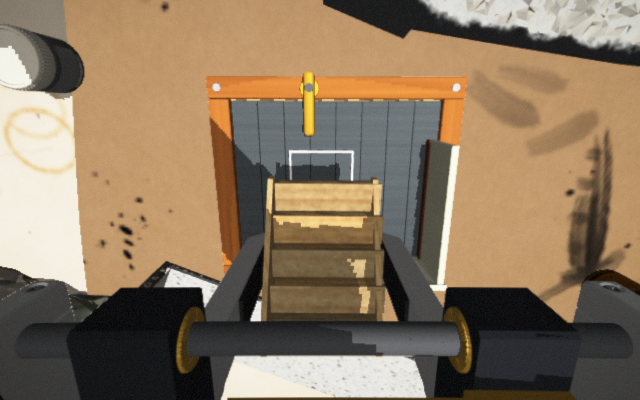

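The picture shows the stair held level. The jig screws at (217,87) and (458,87) are horizontal, so the yaw is aligned. The mark's low edge corners are (290,151) and (354,151), the stair's low-end corners are (267,181) and (383,181), and the turnbutton points straight, from (309,88) to (309,135).

Run:
```python
from h import *
s=st("pics/w6.png"); A=rot(s["tcp_rot"]); E=s["ee_pos"]
im=cv2.imread("pics/w6.png"); g=cv2.cvtColor(im,cv2.COLOR_BGR2GRAY).astype(int)
print("rows",g[145:158,320]); print("cols L",g[165,282:298]," R",g[165,346:362]); print("stair",g[174:190,325],g[185,258:275],g[185,376:390])
T=lambda uv,z:(A.T@(px2w("wrist",uv,z,s)-E)).round(1)
for u in [(290,150.5),(354,150.5)]: print("mark",T(u,16))
for u in [(267,180.5),(383,180.5)]: print("stair",T(u,E[2]+6))
for u in [(217,87),(458,87)]: print("screw",T(u,18), px2w("wrist",u,18,s))
print("wing",T((309,88),36),T((309,136),36))
```

```text
rows [109 112 114 116 113 175 241 236 159 116 112 116 115]
cols L [ 65  57  60  36  57  58  77 179 232 173 107  94  97  92  91  95]  R [112 113 112 117 134 227 247 190 126 115 116 110 113  97  79 108]
stair [ 53  53  51  52  54  55  58  75  86 136 190 202 200 196 188 179] [ 55  54  57  38  50  53  53  55  74 171 207 216 215 211 173  91 112] [200 206 210 203 200 192 130  91  81 109 111 111 112 111]
mark [ 42.  -33.5 138.4]
mark [ 42.   29.8 138.5]
stair [ 42.5 -31.6  -6.1]
stair [42.6 32.6 -6. ]
screw [100.6 -99.4 136.2] [451.68743932 -93.39629935  18.        ]
screw [100.8 124.6 136.6] [430.66458827 129.59056449  18.        ]
wing [ 98.9 -13.2 118.4] [ 57.6 -13.7 118.4]
```

carry_out([
  [0.4,[0.0005,-0.0023,0.01],0],
  [0.4,[0,0,0.015],0],
  [0.4,[0,0,0.015],0],
  [0.4,[0,0,0.015],0],
  [0.4,[0,0,0.01],0],
])

```text
t: 12.73
ee_pos: [541.2, 10.9, 87.1]
tcp_rot: [-0.001, -0.046, 0.999, 0.0]
ft_force: [-0.1, -0.3, -0.6]
gripper_width: 0.678
finger_force: 15.0
```

carry_out([
  [0.4,[0,0,0.01],0],
  [0.4,[0,0,0.015],0],
  [0.4,[0,0,0.015],0],
  [0.4,[0,0,0.01],0],
  [0.4,[0,0,0],0],
])

```text
t: 13.15
ee_pos: [540.9, 10.2, 37.1]
tcp_rot: [-0.002, -0.046, 0.999, -0.0]
ft_force: [-0.3, 0.5, -0.1]
gripper_width: 0.674
finger_force: 15.0
```

carry_out([
  [0.4,[0,0,0],0],
  [0.4,[0,0,0],0],
  [0.4,[0,0,0],0],
])

```text
t: 13.4
ee_pos: [542.9, 10.3, 39.8]
tcp_rot: [0.001, -0.046, 0.999, 0.0]
ft_force: [0.1, -0.6, -0.2]
gripper_width: 0.677
finger_force: 15.0
```

Run:
```python
from h import *
s,im=shot("wrist","pics/w7.png"); A=rot(s["tcp_rot"]); print(s["ee_pos"],np.degrees(np.arctan2(A[1,0],A[0,0])),A[:,2].round(4),s["t"])
c=im[100:290,200:440]; cv2.imwrite("pics/c7.png",cv2.resize(c,None,fx=3.1,fy=3.1,interpolation=cv2.INTER_CUBIC))
```

```text
[542.92742254  10.31816878  39.78829953] -174.77254058278768 [ 1.6e-03  2.0e-04 -1.0e+00] 13.4
```

View pics/c7.png

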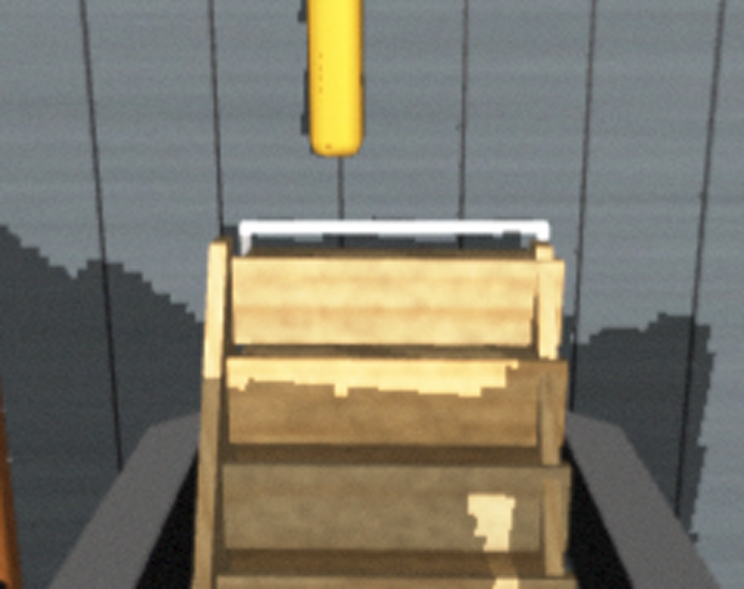

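The crop shows the mark's low edge outer corners at (240,220) and (550,220), and the stair's low-end outer sides at columns 208 and 564. The stair sits about 2 mm to the left of the mark.

Run:
```python
from h import *
s=st("pics/w7.png"); A=rot(s["tcp_rot"]); E=s["ee_pos"]
T=lambda uv,z:(A.T@(px2w("wrist",uv,z,s)-E)).round(1)
q=lambda x,y:(200+(x+.5)/3.1-.5,100+(y+.5)/3.1-.5)
print("mark",T(q(240,220),16),T(q(550,220),16))
for r in (240,250,258): print("stair",r,T(q(208,r),E[2]+6),T(q(564,r),E[2]+6))
print("wing",T(q(311,156),28),T(q(362,156),28),T(q(306,10),36),T(q(360,10),36))
```

```text
mark [ 42.7 -30.2  23.7] [42.7 34.1 23.7]
stair 240 [ 44.5 -31.6  -6.1] [44.5 31.7 -6.1]
stair 250 [ 42.7 -31.7  -6.1] [42.7 31.8 -6.1]
stair 258 [ 41.2 -31.8  -6.1] [41.3 31.9 -6.1]
wing [ 57.3 -14.3  11.7] [57.3 -4.6 11.7] [ 83.8 -14.1   3.7] [83.8 -4.6  3.7]
```

carry_out([
  [0.4,[0,0.001,0.003],0],
  [0.4,[0,0.001,0.003],0],
  [0.4,[0,0,0.003],0],
  [0.4,[0,0,0.001],0],
  [0.4,[0,0,0],0],
])

```text
t: 13.87
ee_pos: [541.8, 12.0, 28.6]
tcp_rot: [-0.0, -0.046, 0.999, -0.0]
ft_force: [-0.4, 0.8, 0.5]
gripper_width: 0.681
finger_force: 15.0
```

carry_out([
  [0.4,[0,0,0],0],
  [0.4,[0,0,0],0],
  [0.4,[0,0,0],0],
  [0.4,[0,0,0],0],
  [0.4,[0,0,0],0],
])

```text
t: 14.28
ee_pos: [542.1, 12.0, 29.1]
tcp_rot: [0.0, -0.046, 0.999, -0.0]
ft_force: [0.3, -0.0, 0.3]
gripper_width: 0.675
finger_force: 15.0
```

Run:
```python
from h import *
s,im=shot("wrist","pics/w8.png"); A=rot(s["tcp_rot"]); print(s["ee_pos"],np.degrees(np.arctan2(A[1,0],A[0,0])),A[:,2].round(4),s["ft_force"],s["finger_force"],np.abs(s["qd"]).max(),s["t"])
E=s["ee_pos"]; g=cv2.cvtColor(im,cv2.COLOR_BGR2GRAY).astype(int)
# mark's white low edge: bright, unsaturated
h=cv2.cvtColor(im,cv2.COLOR_BGR2HSV); m=(h[:,:,1]<40)&(h[:,:,2]>190); m[:150]=0;m[200:]=0;m[:,:250]=0;m[:,400:]=0
v,u=np.nonzero(m); print(u.min(),u.max(),v.min(),v.max())
for x in (u.min()-.5,u.max()+.5): print((A.T@(px2w("wrist",(x,v.min()-.5),16,s)-E)).round(1))
```

```text
[542.11394572  12.0215358   29.05705689] -174.78073825859445 [ 2.e-04  0.e+00 -1.e+00] [ 0.33498593 -0.04389148  0.32768707] 14.993071225471795 0.0017801076478338254 14.2833
275 375 175 179
[ 42.2 -30.3  13.1]
[42.3 31.4 13.1]
```

carry_out([
  [0.4,[-0.0005,0.0005,-0.001],0],
  [0.4,[0,0,0],0],
  [0.4,[0,0,0],0],
  [0.4,[0,0,0],0],
  [0.4,[0,0,0],0],
])

```text
t: 14.75
ee_pos: [542.5, 12.6, 30.0]
tcp_rot: [0.0, -0.046, 0.999, -0.0]
ft_force: [0.8, -0.0, -0.6]
gripper_width: 0.68
finger_force: 15.0
```

```bash
python3 -c "
from h import *
s=get_state(); print(s['ee_pos'],s['finger_force'],s['t']); print(hand_in())"
```

```text
[542.50514823  12.58252375  29.99351686] 14.993131938390434 14.75
the job is handed in; nothing more can be done
None
```

I turned the turnbutton to its end stop and handed the job in at 14.75 s, with the largest stair held level about 10 mm above the mark, high end over the yellow band and lined up to about 1 mm by the wrist camera (no verdict was returned).

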